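# Put the flush-trim bit away and click the router-bit case shut

### The arm

A 6-joint arm with a two-finger parallel gripper is mounted at the origin on the work surface. World frame = base frame: x ahead of the robot, y to its left, z up, the work surface at z = 0. Lengths are in m, angles in rad, forces in N, time in s.
With the tool pointing down it reaches from about 0.425 to 0.95 m from the base axis. Payload 14.7 kg.
Tool frame: the origin (TCP) lies at the very end of the fingers, on their centre line; the grasp point (between the pads) lies 19 mm behind it; z points along the fingers, y is the line along which they close (so a half turn about z gives the same grasp; the last joint's range is limited). The gripper opens to 85 mm and grips with 20 to 120 N. Pads are 22 mm wide; open, the fingers measure 114 mm over their backs; the gripper's body (76 mm by 85 mm) begins 54 mm behind the grasp point. The pads swing forward as they close: fully open they stand 13 mm farther back than shut.
Start: joints at [1.141, 0.48, 1.596, -0, 1.065, -0.047], TCP at [0.243, 0.603, 0.201] pointing down, gripper open.
Joint ranges: [-2.75, 2.75], [-0.82, 2.05], [0.23, 2.67], [-1.56, 4.7], [0.09, 2.69], [-2.92, 2.92]. Speed limits (rad/s): [1.89, 1.89, 2.39, 3.01, 3.01, 3.01].

### API

Orientations are given as a unit quaternion [x, y, z, w].
In Python, from station import status, cams, manip gives the robot as it stands.
- The arm moves only by the tool step_arm, never from a script. Its argument "commands" is a list of rows, each a list of 7 numbers: the shift along the tool's x, y, z in m, then the turn, a rotation vector about the tool's x, y, z in rad, then the closure, from 0 (fully open) to 1 (shut). In form: [[tx, ty, tz, wx, wy, wz, gripper], ...]. A call has 1 to 8 rows; each row is the pose to reach, as a shift and turn from the pose commanded when the call began, along the tool's axes at that moment; what a row does not reach only later rows make up. A row lasts 1/8 s, in which the tool goes at most 62.5 mm and 10.7 degrees, less where a joint would pass 70% of its speed; a pose out of reach is approached as far as the arm can. A call with a gripper value outside its range is refused whole. The fingers move at their own pace and stop on an object; "force" is the grip in N (left out, the last holds). Time passes only in rows, so rows that repeat a pose let the fingers close. It gives the time, the measured TCP pose, the force, the opening and the grip force at its end, in the units of the state.
- status.get_state(): the state, without advancing time (a new reading comes with each control period).
- cams.capture(name): name is "scene" or "top" or "wrist"; returns a dict with "img" (400x640x3 uint8, blue, green, red), "camera_matrix" (3x3 intrinsics, pixels), "k1" (the pictures are not rectified: a ray, as slopes to the right and down, at radius r is drawn at 1 + k1 r^2 times it, then the intrinsics apply), "R" (3x3) and "t" (3): a world point X has camera coordinates R X + t. Camera axes: x right, y down, z forward; pixel columns grow to the right and rows downward; lengths in m; the calibration is good to about 2 mm. A picture is of the moment at which its call begins. There is no depth.
- manip.job_done(): hands the job in; it is judged then, once.
The state is a dict: "time_s": time; "joint_positions": joint angles; "joint_velocities": joint speeds; "joint_efforts": joint torques, N m; "position": TCP position; "tool_rot": TCP orientation; "contact_force": force on the tool from outside, world axes, zero at the start; "torque": the same for the moment, N m; "width": opening from 0.0 (shut) to 1.0 (fully open); "gripper_force": force on a finger pad.
Only numpy, scipy, OpenCV 4.12 (cv2) and the standard library are available. Lean on these libraries where they do the work, as an engineer would, in place of code of your own. Each camera call takes 0.05 s, during which the arm holds its last target. There are 200 camera calls.

### The job

Put the flush-trim router bit away: take it from the wooden bench block, stand it shank-down and fully home in the one empty socket of the open bit case, and let go of it. Then swing the clear lid down and slowly press its front edge, the edge far from the hinge, down past the spring catch until it clicks and stays shut; the lid is thin acrylic that cracks under 30 N, while the catch gives way at 11 to 18 N, and the case sinks into its foam pad as you press. Leave the other two bits in the block and the wrench, glue bottle and pencil where they are.

Things in the scene. Friction and masses are not known exactly. Their poses are not given: they have to be found in the camera images.
- case: Router-bit case on a soft foam pad: solid grey base 136 (its x) by 196 by 50 mm high. Pressed down it sinks and springs back. Origin: centre of the underside (18 mm above the bench), z up; catch in front (-x, robot side), hinge behind (+x). Bits 13 to 20 mm thick, up to 33 mm tall, stand fixed at x = -28, +28, y = -58, 0, +58 mm; only (-28, +58) is empty.
- socket (a point): Centre of the mouth of the empty socket, level with the base's flat top (68 mm above the bench); axes as the case. The case gives softly under a downward push (1 N/mm) for 1 to 12 mm, differently each time, then firmly (15 N/mm). Round hole, 14 mm in diameter, 38 mm deep, upright.
- lid_hinge (a point): Middle of the lid's hinge line, at the rear top edge of the base, 68 mm above the bench; axes as the case. The hinge line runs along y. The hinge is stiff: the lid stays at any angle where it is left, and about 2 N at its far edge swings it.
- lid (a joint): Lid angle (rad): 0 shut, 1.57 standing upright, 1.75 open stop. A clear acrylic hood with dark rims, 190 g: flat top panel 136 by 196 mm, 44 mm above the hinge line when shut (112 mm above the bench), walls 4 mm thick. Lowered, it comes to rest on the catch at about 0.04 rad and must be pressed on: it gives at about 0.025 rad and snaps to its hard stop at 0. Over 30 N from the robot cracks it.
- lid_edge (a point): Point on the lid: middle of the far (front) edge of the top panel's outer face, 136 mm from the hinge line and 44 mm above it when shut; axes turn with the lid, z is the panel's outward normal, x points to the hinge. Pressed here the lid passes the catch at 11 to 18 N, more if the fingertip drags on it; halfway to the hinge it takes twice that.
- catch (a joint): Angle (rad) of the sprung steel catch, a hooked plate 30 mm wide on the middle of the case's front wall, 13 mm proud of it, top 89 mm above the bench. 0 at rest; a rib on the lid's front wall pushes it out to about 0.08, then it snaps back to 0 over the rib: the lid is caught.
- block: Pale wooden bench block, fixed, 172 mm (its x) by 64 mm by 44 mm high, origin at the centre of the underside. Three router bits stand loose in three 14 mm holes 56 mm apart along its x, in any order.
- trim_bit: The flush-trim bit, loose, upright, about 130 g: shank 12 mm thick, 34 mm long, foot tapered; above it a straight cylindrical cutter 22 mm in diameter, 26 mm long, topped by a bearing of the same 22 mm, 7 mm high. Origin: centre of the shank's foot, z up. The cutter's underside rests on the block, and on the base when home: foot 34 mm lower (10 mm above the bench; 16 mm over the case origin).
- round_bit: Other bit in the block, loose: round-over bit, head 34 mm in diameter and 22 mm high with a hollow flank and a 13 mm bearing on top. Origin: foot of the shank. Stays in the block.
- groove_bit: Other bit in the block, loose: pointed V-groove bit, head 24 mm in diameter, 30 mm high to the point. Origin: foot of the shank. Stays in the block.
- wrench: Flat steel collet wrench 170 mm long, 38 mm wide, 8 mm thick, lying along its x beside the case; origin at the centre of its underside.
- glue: Yellow glue bottle, 56 mm in diameter and 170 mm high, standing behind; origin at the centre of its base.
- pencil: Flat red carpenter's pencil 170 by 14 by 8 mm, lying along its x on the other side of the case; origin at the centre of its underside.

How it is judged:
By the outcome, as a careful person would: the job done as asked, in the order asked, and still so for the second after the job is handed in, with the robot touching nothing.
It also fails if it takes over 67 s, if anything falls off the work surface, if the arm or the gripper's body presses on something with over 40 N, if the wrist force passes 120 N, or if a joint passes its speed limit or range.

## Working session

There is one attempt and no reset: what is moved stays moved. The work goes in short steps, Python scripts to look and compute and a tool call to move; the robot and the scene stay as the last step left them, time stands still between calls to the robot, and variables do not carry over. Pictures are saved under pics/ and viewed, at most 10 in all, crops included, and the job is handed in when it is done.

Besides the shell and the picture viewer there is one more tool, called after "Emit:" by a JSON object that holds its "name" and its "arguments". step_arm: Moves the arm, as the interface text tells. Its arguments: {"type":"object","properties":{"commands":{"type":"array"},"force":{"type":"number"}},"required":["commands"]}

```bash
ls; mkdir -p pics
cat > h.py <<'E'
import numpy as np, cv2
from station import status, cams, manip
from scipy.spatial.transform import Rotation as Ro
def cap(name,fn=None):
    c=cams.capture(name)
    if fn: cv2.imwrite('pics/'+fn,c['img'])
    np.savez('last_%s.npz'%name,**c)
    return c
def ray(c,uv):
    K=np.array(c['camera_matrix']);k1=float(c['k1'])
    p=np.linalg.inv(K)@[uv[0],uv[1],1]; d=p[:2].copy(); q=d.copy()
    for _ in range(20): q=d/(1+k1*(q@q))
    R=np.array(c['R']);t=np.array(c['t'])
    return -R.T@t, R.T@np.array([q[0],q[1],1])
def onplane(c,uv,z):
    o,d=ray(c,uv); return o+d*(z-o[2])/d[2]
def proj(c,X):
    p=np.array(c['R'])@np.array(X)+np.array(c['t']); q=p[:2]/p[2]; q=q*(1+float(c['k1'])*(q@q))
    return (np.array(c['camera_matrix'])@[q[0],q[1],1])[:2]
def totool(dw):
    s=status.get_state(); return Ro.from_quat(s['tool_rot']).inv().apply(dw)
E
python3 - <<'E'
from h import *
for n in ['top','scene']:
    c=cap(n,n+'1.png'); print(n,-np.array(c['R']).T@np.array(c['t']),np.array(c['R']).round(2).tolist())
s=status.get_state(); print(s)
E
```

```text
pics
top [ 0.45013991 -0.0234482   0.87607789] [[0.03, -1.0, -0.01], [-0.99, -0.02, -0.17], [0.17, 0.02, -0.99]]
scene [ 1.23045982 -0.00602945  0.75366444] [[-0.01, 1.0, -0.02], [0.73, -0.0, -0.69], [-0.69, -0.02, -0.73]]
{'time_s': 0.1, 'joint_positions': array([ 1.14140837e+00,  4.80780993e-01,  1.59682334e+00, -6.95818406e-06,
        1.06513836e+00, -4.65801814e-02]), 'joint_velocities': array([-1.63128026e-03, -1.99967360e-03, -1.94194607e-03, -2.20454870e-03,
        2.45855273e-03,  8.08477984e-05]), 'joint_efforts': array([ 1.22872676e-03, -9.52251935e+01, -4.31038713e+01, -1.65121091e-04,
        5.11013204e-03, -1.83690336e-04]), 'position': array([0.242585  , 0.6025755 , 0.20062425]), 'tool_rot': array([ 1.90235647e-01,  9.81738289e-01, -5.59527114e-04, -1.32599721e-04]), 'contact_force': array([-0.05276771, -0.21098903, -0.05295129]), 'torque': array([0.0184094 , 0.04130327, 0.00915656]), 'gripper_force': 0.0, 'width': 1.001480103038336}
```

View pics/top1.png

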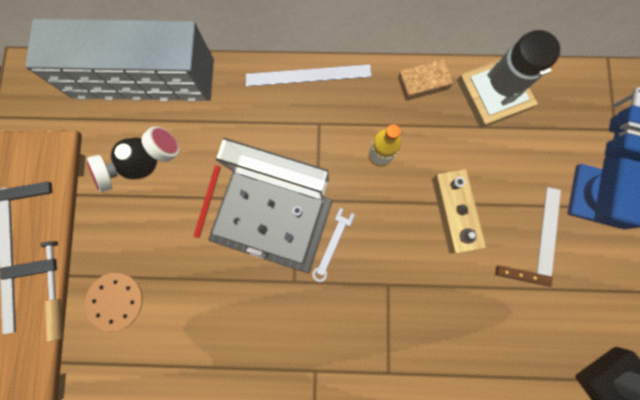

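View pics/scene1.png

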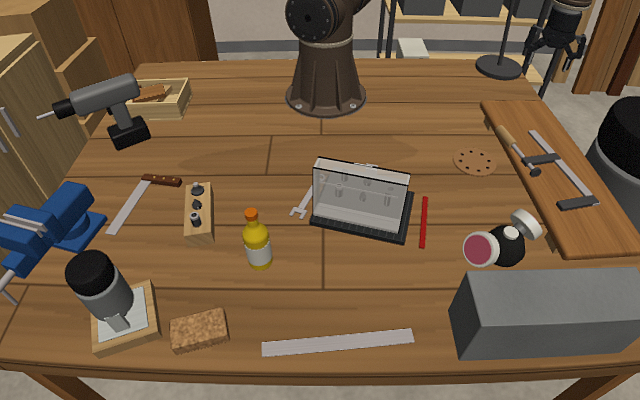

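Run:
```python
from h import *
a=cv2.imread('pics/top1.png'); b=cv2.imread('pics/scene1.png')
A=cv2.resize(a[125:285,195:345],None,fx=2.6,fy=2.6,interpolation=2); B=cv2.resize(a[160:260,425:495],None,fx=4,fy=4.0,interpolation=2)
C=cv2.resize(b[170:250,175:225],None,fx=2,fy=2,interpolation=2)
W=np.zeros((420,800,3),np.uint8); W[:A.shape[0],:A.shape[1]]=A; W[:B.shape[0],400:400+B.shape[1]]=B; W[:160,690:790]=C
cv2.imwrite('pics/crop1.png',W)
```

```text
(no output)
```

View pics/crop1.png

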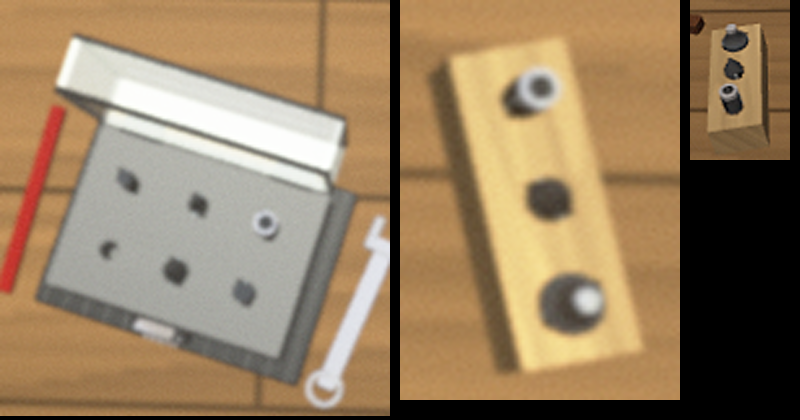

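Run:
```python
from h import *
c=np.load('last_top.npz')
print('bit',onplane(c,(460,182),.077).round(4))
f=lambda x,y:(425+(x-400)/4,160+y/4)
B=np.array([onplane(c,f(*p),.044)[:2] for p in [(450,60),(565,38),(640,350),(525,372)]]); print('block',B.round(3).tolist(),B.mean(0)); 
d=(B[0]+B[1]-B[2]-B[3]); print('ang',np.degrees(np.arctan2(d[1],d[0])))
g=lambda x,y:(195+x/2.6,125+y/2.6)
s=[onplane(c,g(*p),.068)[:2] for p in [(108,250),(105,118),(333,190),(280,357),(45,285)]]
s=np.array(s);print('sock,corners',s.round(4).tolist())
d=(s[1]+s[2]-s[3]-s[4]);a=np.arctan2(d[1],d[0]);print('case ang',np.degrees(a), 'ctr',s[1:].mean(0))
e=s[4]-s[3]; print(np.degrees(np.arctan2(e[1],e[0]))-90)
R=np.array([[np.cos(a),-np.sin(a)],[np.sin(a),np.cos(a)]]); print(s[1:].mean(0)+R@[-.028,.058])
```

```text
bit [ 0.6277 -0.3084  0.077 ]
block [[0.649, -0.272], [0.663, -0.335], [0.496, -0.367], [0.482, -0.307]] [ 0.57261461 -0.32029434]
ang 11.455813602182422
sock,corners [[0.535, 0.1541], [0.6435, 0.1632], [0.5883, -0.025], [0.4542, 0.0135], [0.5058, 0.2027]]
case ang -16.011473461516637 ctr [0.54792797 0.08859913]
-15.228679062823772
[0.53701232 0.15207234]
```

Emit:
{"name": "step_arm", "arguments": {"commands": [[0, 0, -0.06, 0, 0, 0, 0], [0, 0, -0.12, 0, 0, 0, 0], [-0.043, -0.043, -0.12, 0, 0, 0.18, 0], [-0.086, -0.087, -0.12, 0, 0, 0.36, 0], [-0.13, -0.13, -0.12, 0, 0, 0.54, 0], [-0.173, -0.174, -0.12, 0, 0, 0.72, 0], [-0.216, -0.217, -0.12, 0, 0, 0.9, 0], [-0.26, -0.262, -0.12, 0, 0, 1.08, 0]]}}

```text
time_s: 1.1
position: [0.3862, 0.2614, 0.3211]
tool_rot: [0.67, 0.742, 0.0, 0.0]
contact_force: [1.0, -0.3, 0.5]
width: 0.999
gripper_force: 0.0
```

```bash
cat >> h.py <<'E'
def goal(xyz,ydeg):
    "tool-axis shift and turn to xyz with tool down and tool y at ydeg"
    s=status.get_state(); R=Ro.from_quat(s['tool_rot']); a=np.radians(ydeg)
    y=np.array([np.cos(a),np.sin(a),0]); z=np.array([0,0,-1.]); x=np.cross(y,z)
    G=Ro.from_matrix(np.array([x,y,z]).T)
    print('shift',R.inv().apply(np.array(xyz)-s['position']).round(4),'turn',(R.inv()*G).as_rotvec().round(4),'pos',s['position'].round(4),'q',s['joint_positions'].round(2),'t',s['time_s'],'F',s['contact_force'].round(1),'w',round(s['width'],3),round(s['gripper_force'],1))
E
python3 -c "
from h import *
goal([.6,-.305,.26],-78.5)"
```

```text
shift [-0.5853  0.1547  0.0611] turn [ 1.0000e-04 -0.0000e+00  1.4726e+00] pos [0.3862 0.2614 0.3211] q [ 0.53  0.1   1.83 -0.    1.21  0.43] t 1.1 F [ 1.  -0.3  0.5] w 0.999 0.0
```

Emit:
{"name": "step_arm", "arguments": {"commands": [[-0.06, 0.015, 0, 0, 0, 0.18, 0], [-0.12, 0.03, 0, 0, 0, 0.36, 0], [-0.18, 0.046, 0, 0, 0, 0.54, 0], [-0.24, 0.062, 0, 0, 0, 0.72, 0], [-0.3, 0.078, 0, 0, 0, 0.9, 0], [-0.36, 0.095, 0, 0, 0, 1.08, 0], [-0.42, 0.11, 0.02, 0, 0, 1.26, 0], [-0.475, 0.125, 0.04, 0, 0, 1.44, 0]]}}

```text
time_s: 2.1
position: [0.5616, -0.1973, 0.2808]
tool_rot: [0.993, 0.116, 0.0, 0.0]
contact_force: [1.3, 0.0, -0.0]
width: 1.005
gripper_force: 0.0
```

```bash
python3 -c "
from h import *
goal([.6,-.305,.25],-78.5)"
```

```text
shift [0.0125 0.1136 0.0308] turn [ 0.0002 -0.0004  0.0317] pos [ 0.5616 -0.1973  0.2808] q [-0.39  0.33  1.63  0.    1.18  0.95] t 2.1 F [ 1.3  0.  -0. ] w 1.005 0.0
```

Emit:
{"name": "step_arm", "arguments": {"commands": [[0.006, 0.057, 0.015, 0, 0, 0.03, 0], [0.0125, 0.1136, 0.0308, 0, 0, 0.0317, 0], [0.0125, 0.1136, 0.0308, 0, 0, 0.0317, 0], [0.0125, 0.1136, 0.0308, 0, 0, 0.0317, 0]]}}

```text
time_s: 2.6
position: [0.5998, -0.3023, 0.25]
tool_rot: [0.995, 0.103, -0.0, -0.0]
contact_force: [-0.2, 0.4, 0.4]
width: 0.999
gripper_force: 0.0
```

```bash
python3 -c "
from h import *
c=cap('wrist','w1.png'); print(-np.array(c['R']).T@c['t'],np.array(c['R']).round(2).tolist()); print(proj(c,[.6277,-.3085,.077]))
goal([.6275,-.3085,.25],-78.5)"
```

```text
[ 0.68173377 -0.28506454  0.42264   ] [[0.2, -0.98, -0.0], [-0.92, -0.19, 0.33], [-0.32, -0.07, -0.94]]
[332.75823239 138.48350467]
shift [0.0256 0.0122 0.0005] turn [-0.0006  0.0003  0.0066] pos [ 0.6    -0.3018  0.2506] q [-0.51  0.47  1.48  0.    1.19  0.85] t 2.65 F [0.1 0.8 1.4] w 0.998 0.0
```

View pics/w1.png

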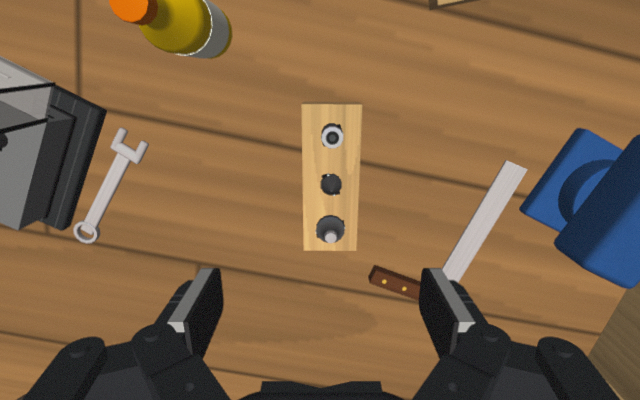

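Emit:
{"name": "step_arm", "arguments": {"commands": [[0.0264, 0.0122, 0.05, 0, 0, 0.006, 0], [0.0264, 0.0122, 0.1, 0, 0, 0.006, 0.3], [0.0264, 0.0122, 0.15, 0, 0, 0.006, 0.4], [0.0264, 0.0122, 0.18, 0, 0, 0.006, 0.4], [0.0264, 0.0122, 0.199, 0, 0, 0.006, 0.4], [0.0264, 0.0122, 0.199, 0, 0, 0.006, 0.4]], "force": 40}}

```text
time_s: 3.4
position: [0.6284, -0.3082, 0.0513]
tool_rot: [0.995, 0.101, -0.0, -0.0]
contact_force: [0.4, -0.5, 0.4]
width: 0.6
gripper_force: 0.0
```

```bash
python3 -c "
from h import *
c=cap('wrist','w2.png')
goal([.6285,-.3085,.05],-78.5)"
```

```text
shift [-0.0005 -0.0004  0.0024] turn [ 0.0004 -0.0005  0.0009] pos [ 0.629  -0.3088  0.0524] q [-0.5   0.71  1.59  0.    0.85  0.87] t 3.45 F [-0.4 -1.1  0.7] w 0.604 0.0
```

View pics/w2.png

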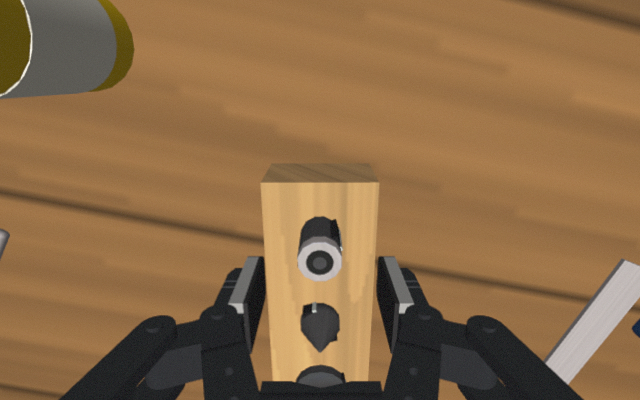

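```bash
python3 -c "
from h import *
c=np.load('last_wrist.npz')
print(onplane(c,(320,260),.077)); print(proj(c,[.6285,-.3085,.077]))"
```

```text
[ 0.62959239 -0.30747062  0.077     ]
[321.65652778 262.3661892 ]
```

Emit:
{"name": "step_arm", "arguments": {"commands": [[0.001, -0.0005, 0.001, 0, 0, 0, 0.6], [0.001, -0.0005, 0.001, 0, 0, 0, 0.85], [0.001, -0.0005, 0.001, 0, 0, 0, 0.85], [0.001, -0.0005, 0.001, 0, 0, 0, 0.85], [0.001, -0.0005, 0.001, 0, 0, 0, 0.85], [0.001, -0.0005, 0.001, 0, 0, 0, 0.85]], "force": 60}}

```text
time_s: 4.2
position: [0.6294, -0.3084, 0.0505]
tool_rot: [0.995, 0.1, -0.0, -0.0]
contact_force: [0.3, 0.2, 0.1]
width: 0.15
gripper_force: 0.0
```

```bash
python3 -c "
from h import *
goal([.6285,-.3085,.18],-78.5)"
```

```text
shift [-9.000e-04 -1.000e-04 -1.295e-01] turn [-0.0001  0.0001  0.0003] pos [ 0.6294 -0.3084  0.0505] q [-0.5   0.71  1.59 -0.    0.85  0.87] t 4.2 F [0.3 0.2 0.1] w 0.15 0.0
```

```bash
python3 -c "
from h import *
c=cap('wrist','w3.png')"
```

```text
(no output)
```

View pics/w3.png

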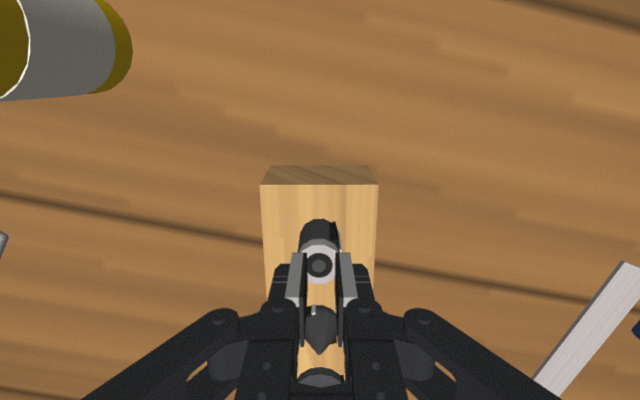

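```bash
python3 -c "
from h import *
c=np.load('last_wrist.npz')
for z in (.044,.0505,.0695,.077): print(z,proj(c,[.6294,-.3084,z]),proj(c,[.6404,-.3084,z]),proj(c,[.618,-.3084,z]))
s=status.get_state();print(s['width'],s['gripper_force'],s['contact_force'])"
```

```text
0.044 [320.84207581 233.92690821] [324.80034161 216.22118427] [316.88882531 251.60667936]
0.0505 [320.85609471 238.97396607] [324.94441334 220.78497072] [316.7780282  257.11311426]
0.0695 [320.90276764 255.77737524] [325.42524757 236.02141535] [316.41035133 275.39496299]
0.077 [320.92396292 263.4083585 ] [325.64421021 242.96233834] [316.24399017 283.67138948]
0.14901721724553818 0.0 [0.64605486 1.21186868 1.09279429]
```

```bash
python3 -c "
from h import *
c=cap('scene','s2.png')
print(np.array(c['camera_matrix']).round(1).tolist(), np.load('last_wrist.npz')['camera_matrix'].round(1).tolist())
for z in (.0,.044,.0505,.077): print(z,proj(c,[.6294,-.3084,z]))
a=c['img'][110:250,130:270]; b=cv2.imread('pics/w3.png')[200:380,250:400]
W=np.zeros((560,800,3),np.uint8);A=cv2.resize(a,(400,400),interpolation=2);B=cv2.resize(b,(400,480),interpolation=2);W[:400,:400]=A;W[:480,400:]=B
cv2.imwrite('pics/c2.png',W)"
```

```text
[[397.7, 0.0, 315.9], [0.0, 397.7, 201.5], [0.0, 0.0, 1.0]] [[348.5, 0.0, 320.7], [0.0, 348.5, 198.3], [0.0, 0.0, 1.0]]
0.0 [201.31332532 235.32705709]
0.044 [197.10804829 223.71458984]
0.0505 [196.46454999 221.93164524]
0.077 [193.77884721 214.47300078]
```

View pics/c2.png

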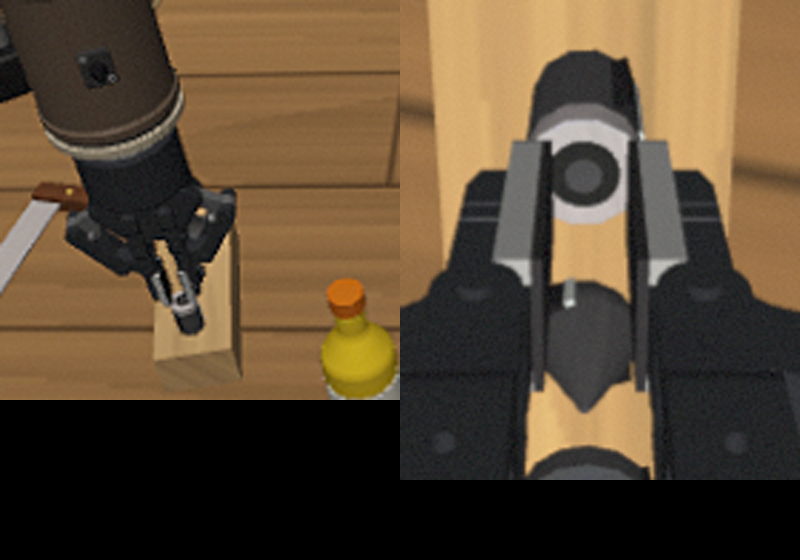

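Emit:
{"name": "step_arm", "arguments": {"commands": [[0, 0, 0, 0, 0, 0, 0.5], [0, 0, 0, 0, 0, 0, 0.5], [0, 0, 0.004, 0, 0, 0, 0.5], [0, 0, 0.008, 0, 0, 0, 0.5], [0, 0, 0.011, 0, 0, 0, 0.5], [0, 0, 0.014, 0, 0, 0, 0.5], [0, 0, 0.014, 0, 0, 0, 0.5]]}}

```text
time_s: 5.18
position: [0.6293, -0.3083, 0.0362]
tool_rot: [0.995, 0.1, -0.0, -0.0]
contact_force: [-0.6, 0.9, 0.6]
width: 0.5
gripper_force: 0.0
```

Emit:
{"name": "step_arm", "arguments": {"commands": [[0, 0, 0.002, 0, 0, 0, 0.5], [0, 0, 0.004, 0, 0, 0, 0.5], [0, 0, 0.004, 0, 0, 0, 0.5]]}}

```text
time_s: 5.55
position: [0.6294, -0.3084, 0.0324]
tool_rot: [0.995, 0.1, -0.0, -0.0]
contact_force: [0.4, 0.1, -0.0]
width: 0.499
gripper_force: 0.0
```

Emit:
{"name": "step_arm", "arguments": {"commands": [[0, 0, 0.002, 0, 0, 0, 0.5], [0, 0, 0.004, 0, 0, 0, 0.5], [0, 0, 0.004, 0, 0, 0, 0.5]]}}

```text
time_s: 5.92
position: [0.6294, -0.3084, 0.0283]
tool_rot: [0.995, 0.1, -0.0, -0.0]
contact_force: [0.9, -0.1, 0.1]
width: 0.502
gripper_force: 0.0
```

```bash
python3 -c "
from h import *
c=cap('wrist','w4.png');b=c['img'][180:380,220:420]
cv2.imwrite('pics/c4.png',cv2.resize(b,(500,500),interpolation=2))
for z in (.044,.077): print(proj(c,[.6294,-.3084,z]))
goal([0.6294,-.3084,.05],-78.5)"
```

```text
[321.09633973 252.47032807]
[321.23091582 290.19440075]
shift [-0.     -0.     -0.0216] turn [-0.0001  0.0002  0.0004] pos [ 0.6294 -0.3084  0.0284] q [-0.5   0.73  1.6  -0.    0.81  0.87] t 5.975 F [1.1 0.1 0.8] w 0.502 0.0
```

View pics/c4.png

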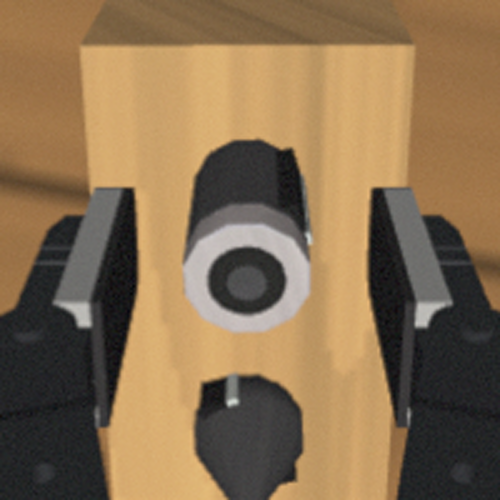

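Emit:
{"name": "step_arm", "arguments": {"commands": [[0, 0, 0.003, 0, 0, 0, 0.5], [0, 0, 0.005, 0, 0, 0, 0.5], [0, 0, 0.007, 0, 0, 0, 0.5], [0, 0, 0.009, 0, 0, 0, 0.5], [0, 0, 0.009, 0, 0, 0, 0.5]]}}

```text
time_s: 6.6
position: [0.6294, -0.3084, 0.0193]
tool_rot: [0.995, 0.1, -0.0, -0.0]
contact_force: [0.3, 0.6, 0.6]
width: 0.498
gripper_force: 0.0
```

Emit:
{"name": "step_arm", "arguments": {"commands": [[0, 0, 0, 0, 0, 0, 0.7], [0, 0, 0, 0, 0, 0, 0.85], [0, 0, 0, 0, 0, 0, 0.95], [0, 0, 0, 0, 0, 0, 0.95], [0, 0, 0, 0, 0, 0, 0.95]], "force": 60}}

```text
time_s: 7.22
position: [0.6296, -0.3084, 0.0198]
tool_rot: [0.995, 0.1, 0.0, 0.0]
contact_force: [-2.1, 1.3, 5.9]
width: 0.239
gripper_force: 58.6
```

Emit:
{"name": "step_arm", "arguments": {"commands": [[0, 0, -0.004, 0, 0, 0, 0.95], [0, 0, -0.012, 0, 0, 0, 0.95], [0, 0, -0.025, 0, 0, 0, 0.95], [0, 0, -0.05, 0, 0, 0, 0.95], [0, 0, -0.09, 0, 0, 0, 0.95], [0, 0, -0.14, 0, 0, 0, 0.95], [0, 0, -0.18, 0, 0, 0, 0.95], [0, 0, -0.18, 0, 0, 0, 0.95]]}}

```text
time_s: 8.22
position: [0.6314, -0.3095, 0.2044]
tool_rot: [0.995, 0.1, 0.003, 0.002]
contact_force: [-0.9, 0.7, -2.2]
width: 0.237
gripper_force: 58.7
```

```bash
python3 -c "
from h import *
c=cap('top')
print(onplane(c,(381,156),.03))
goal([0.52,.153,.2],-78.5)"
```

```text
[ 0.69321197 -0.15195326  0.03      ]
shift [-0.0158 -0.4746  0.0008] turn [ 0.0023 -0.0027  0.0004] pos [ 0.6303 -0.3088  0.2019] q [-0.5   0.55  1.47 -0.    1.12  0.87] t 8.275 F [-0.8  0.1 -2.1] w 0.239 58.7
```

Emit:
{"name": "step_arm", "arguments": {"commands": [[-0.0045, -0.0595, 0, 0, 0, 0, 0.95], [-0.009, -0.119, 0, 0, 0, 0, 0.95], [-0.0135, -0.1785, 0, 0, 0, 0, 0.95], [-0.018, -0.238, 0, 0, 0, 0, 0.95], [-0.0225, -0.2975, 0, 0, 0, 0, 0.95], [-0.027, -0.357, 0, 0, 0, 0, 0.95], [-0.0315, -0.4165, 0.0, 0, 0, 0, 0.95], [-0.036, -0.4757, 0.01, 0, 0, 0, 0.95]]}}

```text
time_s: 9.28
position: [0.4982, 0.1521, 0.1892]
tool_rot: [0.995, 0.1, -0.0, 0.0]
contact_force: [1.0, 0.2, -1.7]
width: 0.242
gripper_force: 58.9
```

Emit:
{"name": "step_arm", "arguments": {"commands": [[0, 0, 0.03, 0, 0, 0, 0.95], [0, 0, 0.05, 0, 0, 0, 0.95], [0, 0, 0.05, 0, 0, 0, 0.95], [0, 0, 0.05, 0, 0, 0, 0.95]]}}

```text
time_s: 9.78
position: [0.4993, 0.1504, 0.1398]
tool_rot: [0.995, 0.1, -0.0, 0.0]
contact_force: [-0.2, -0.0, -1.9]
width: 0.236
gripper_force: 59.1
```

```bash
python3 -c "
from h import *
c=cap('wrist','w5.png')
print(proj(c,[.536,.153,.068]))
s=status.get_state();p=s['position']; print('foot px',proj(c,p+[0,0,-.01]))
goal([0.536,.153,.14],-78.5)"
```

```text
[327.46827322 147.5659217 ]
foot px [320.99180741 231.01139898]
shift [0.0362 0.0047 0.0001] turn [-0.     -0.0006 -0.    ] pos [0.4996 0.1504 0.1401] q [ 0.23  0.38  1.95 -0.    0.81  1.6 ] t 9.825 F [ 0.2  1.3 -1.6] w 0.234 59.1
```

View pics/w5.png

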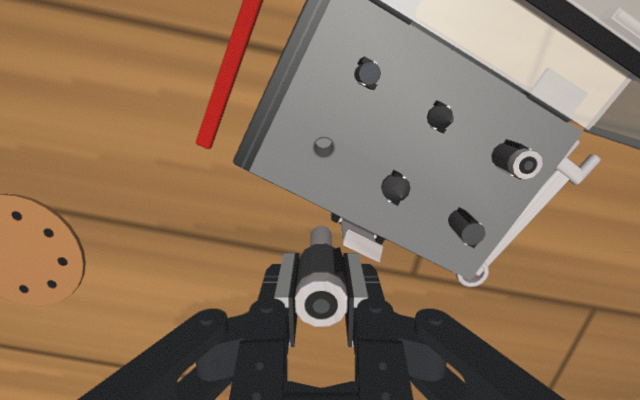

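```bash
python3 -c "
from h import *
c=np.load('last_wrist.npz');g=cv2.cvtColor(c['img'],6)
r=g[130:165,305:345]; print(np.median(r)); m=(r<np.median(r)-18).astype(np.uint8)
n,l,st,ce=cv2.connectedComponentsWithStats(m); 
for i in range(1,n):
  if st[i,4]>20: print(st[i],ce[i]+[305,130])
i=1+np.argmax(st[1:,4]); x,y,w,h,_=st[i]; p=(305+x+(w-1)/2,130+y+(h-1)/2); X=onplane(c,p,.068);print(p,X)
# bit shank foot region
f=g[215:260,300:340]; print(f[5:40:3,4:38:2])
P=[onplane(c,q,.068)[:2] for q in [(369,73),(440,116)]]
goal(X+[0,0,.072],-78.5)"
```

```text
134.0
[  8   7  22  21 263] [323.57794677 148.61977186]
(np.float64(323.5), np.float64(147.0)) [0.53583647 0.15583234 0.068     ]
[[128 128 126 125 127 127 126 126 129 126 121 124 124 121  62  41  35]
 [128 131 126 128 127 126 127 126 127 125 130 128 129 126 126 125 113]
 [126 125 127 127 129 125 118 116 113 115 115 123 126 126 129 127 126]
 [121 118 119 117 114 101 109 111 111 115 111 108 106 127 128 130 128]
 [117 113 114 104  95 105 109 112 114 112 112 110 102  87 122 120 124]
 [114 115 116 102  99 105 109 114 116 112 111 109 104  94 111 112 113]
 [116 113 115 102  98 103 113 115 114 114 109 110 101  90 111 118 115]
 [112 115 113  93 101 108 112 113 116 116 114 109 104  94 112 114 117]
 [115 116 114  94  98  72  59  63  64  62  57  58  78  89 114 116 115]
 [118 112  89  55  52  52  55  59  49  51  55  51  52  49  53  85 106]
 [ 68  49  52  50  51  52  50  52  56  53  50  53  53  56  42  25  28]
 [ 52  49  48  50  50  57  50  57  53  54  60  52  47  51  50  24  25]]
shift [0.0366 0.0019 0.0001] turn [-0.     -0.0006 -0.    ] pos [0.4996 0.1504 0.1401] q [ 0.23  0.38  1.95 -0.    0.81  1.6 ] t 9.825 F [ 0.2  1.3 -1.6] w 0.234 59.1
```

```bash
python3 -c "
from h import *
c=np.load('last_wrist.npz');p=status.get_state()['position']
print(proj(c,p+[0,0,.0572]),proj(c,p+[.012,0,.0572]),proj(c,p+[0,0,-.0098]),proj(c,p+[.006,.0012,-.0098]),proj(c,p+[.0045,.001,-.0098]))
g=cv2.cvtColor(c['img'],6); m=(g[278:330,294:348]>170).astype(np.uint8); x,y,w,h=cv2.boundingRect(m);print(294+x+(w-1)/2,278+y+(h-1)/2,w,h)"
```

```text
[321.27278483 302.58604602] [327.57653919 276.4813173 ] [320.99237962 231.15710746] [321.0285036 221.2960452] [320.84691685 223.74811267]
320.5 303.5 52 44
```

Emit:
{"name": "step_arm", "arguments": {"commands": [[0.0371, 0.0024, 0, 0, 0, 0, 0.95], [0.0371, 0.0024, 0.03, 0, 0, 0, 0.95], [0.0371, 0.0024, 0.05, 0, 0, 0, 0.95], [0.0371, 0.0024, 0.057, 0, 0, 0, 0.95], [0.0371, 0.0024, 0.06, 0, 0, 0, 0.95], [0.0371, 0.0024, 0.063, 0, 0, 0, 0.95], [0.0371, 0.0024, 0.066, 0, 0, 0, 0.95], [0.0371, 0.0024, 0.066, 0, 0, 0, 0.95]]}}

```text
time_s: 10.82
position: [0.536, 0.1556, 0.0736]
tool_rot: [0.995, 0.1, 0.0, -0.0]
contact_force: [-0.4, -0.0, -1.4]
width: 0.235
gripper_force: 59.1
```

Emit:
{"name": "step_arm", "arguments": {"commands": [[0, 0, 0.002, 0, 0, 0, 0.95], [0, 0, 0.004, 0, 0, 0, 0.95], [0, 0, 0.006, 0, 0, 0, 0.95], [0, 0, 0.006, 0, 0, 0, 0.95]]}}

```text
time_s: 11.32
position: [0.5359, 0.1555, 0.0673]
tool_rot: [0.995, 0.1, -0.0, 0.0]
contact_force: [0.3, 0.2, -1.9]
width: 0.232
gripper_force: 59.1
```

Emit:
{"name": "step_arm", "arguments": {"commands": [[0, 0, 0.003, 0, 0, 0, 0.95], [0, 0, 0.006, 0, 0, 0, 0.95], [0, 0, 0.009, 0, 0, 0, 0.95], [0, 0, 0.012, 0, 0, 0, 0.95], [0, 0, 0.015, 0, 0, 0, 0.95], [0, 0, 0.015, 0, 0, 0, 0.95]]}}

```text
time_s: 12.08
position: [0.5359, 0.1555, 0.0523]
tool_rot: [0.995, 0.1, -0.0, 0.0]
contact_force: [0.3, 0.3, -1.7]
width: 0.236
gripper_force: 59.1
```

Emit:
{"name": "step_arm", "arguments": {"commands": [[0, 0, 0.002, 0, 0, 0, 0.95], [0, 0, 0.004, 0, 0, 0, 0.95], [0, 0, 0.006, 0, 0, 0, 0.95], [0, 0, 0.006, 0, 0, 0, 0.95]]}}

```text
time_s: 12.58
position: [0.5359, 0.1556, 0.0464]
tool_rot: [0.995, 0.1, -0.0, 0.0]
contact_force: [-0.2, -1.4, -2.0]
width: 0.236
gripper_force: 59.1
```

Emit:
{"name": "step_arm", "arguments": {"commands": [[0, 0, 0.001, 0, 0, 0, 0.95], [0, 0, 0.002, 0, 0, 0, 0.95], [0, 0, 0.003, 0, 0, 0, 0.95], [0, 0, 0.003, 0, 0, 0, 0.95]]}}

```text
time_s: 13.08
position: [0.536, 0.1556, 0.0435]
tool_rot: [0.995, 0.1, -0.0, 0.0]
contact_force: [-0.1, -0.4, -1.8]
width: 0.24
gripper_force: 59.1
```

Emit:
{"name": "step_arm", "arguments": {"commands": [[0, 0, 0.001, 0, 0, 0, 0.95], [0, 0, 0.002, 0, 0, 0, 0.95], [0, 0, 0.003, 0, 0, 0, 0.95], [0, 0, 0.003, 0, 0, 0, 0.95]]}}

```text
time_s: 13.58
position: [0.5361, 0.1556, 0.0408]
tool_rot: [0.995, 0.1, 0.0, -0.0]
contact_force: [-2.4, -0.8, 9.4]
width: 0.239
gripper_force: 60.1
```

Emit:
{"name": "step_arm", "arguments": {"commands": [[0, 0, 0.001, 0, 0, 0, 0.95], [0, 0, 0.002, 0, 0, 0, 0.95], [0, 0, 0.003, 0, 0, 0, 0.95], [0, 0, 0.003, 0, 0, 0, 0.95]]}}

```text
time_s: 14.08
position: [0.5363, 0.1557, 0.039]
tool_rot: [0.995, 0.1, 0.0, -0.0]
contact_force: [-8.3, -1.5, 33.8]
width: 0.24
gripper_force: 62.7
```

Emit:
{"name": "step_arm", "arguments": {"commands": [[0, 0, -0.003, 0, 0, 0, 0.95], [0, 0, -0.003, 0, 0, 0, 0.7], [0, 0, -0.003, 0, 0, 0, 0.55], [0, 0, -0.003, 0, 0, 0, 0.55], [0, 0, -0.02, 0, 0, 0, 0.55], [0, 0, -0.05, 0, 0, 0, 0.55], [0, 0, -0.1, 0, 0, 0, 0.55], [0, 0, -0.1, 0, 0, 0, 0.55]]}}

```text
time_s: 15.08
position: [0.5385, 0.1562, 0.1421]
tool_rot: [0.995, 0.1, 0.003, -0.0]
contact_force: [0.2, -0.0, -0.0]
width: 0.446
gripper_force: 0.0
```

```bash
python3 -c "
from h import *
c=cap('wrist','w6.png');c2=cap('top','top6.png')
for z in (.068,.101): print(proj(c,[.536,.1556,z]))
g=cv2.cvtColor(c['img'],6); m=(g>170).astype(np.uint8)
n,l,st,ce=cv2.connectedComponentsWithStats(m)
for i in range(1,n):
  if st[i,4]>150: print(st[i],ce[i].round(1))
goal([0.52,.1556,.2],-78.5)"
```

```text
[320.87653231 199.3746519 ]
[320.93330259 215.59524211]
[  345     0   295   208 31501] [520.2  75. ]
[ 469  197  116  118 1500] [531.5 239.4]
[305 201  32  30 426] [320.9 214.8]
[497 209  27  25 282] [509.8 220.3]
[339 275  24  26 377] [351.  287.2]
shift [-0.0159 -0.0032 -0.0613] turn [-0.     -0.0017  0.0004] pos [0.5364 0.1556 0.1387] q [ 0.23  0.43  1.87 -0.    0.84  1.6 ] t 15.175 F [-0.5  0.1 -0.7] w 0.45 0.0
```

```bash
cat >> h.py <<'E'
C0=np.array([.5475,.091]);ca=np.radians(-15.6)
def case(x,y,z):
    return np.array([C0[0]+np.cos(ca)*x-np.sin(ca)*y, C0[1]+np.sin(ca)*x+np.cos(ca)*y, z])
def lidpt(th,s,y,h=.044):
    return case(.068-s*np.cos(th)+h*np.sin(th), y, .068+s*np.sin(th)+h*np.cos(th))
E
python3 -c "
from h import *
c=np.load('last_top.npz')
for th in (1.5,1.6,1.75): print(th,[proj(c,lidpt(th,.136,y)).round(1).tolist()+proj(c,lidpt(th,.136,y,0)).round(1).tolist() for y in (.098,-.098)])
for x,y in ((68,98),(68,-98),(-68,-98),(-68,98),(-81,0)): print(proj(c,case(x/1e3,y/1e3,.068 if x>-80 else .089)).round(1))
print([((x-0)/2.6+195,y/2.6+125) for x,y in ((75,38),(345,122),(60,85),(105,118),(333,190),(280,357),(45,285),(158,328))])
goal(case(.175,0,.3),-105.6)
goal(case(-.03,0,.3),-105.6)
"
```

```text
1.5 [[222.6, 136.3, 214.9, 159.5], [327.3, 167.3, 320.0, 191.1]]
1.6 [[225.7, 130.1, 217.4, 152.4], [329.5, 160.7, 322.3, 183.8]]
1.75 [[230.4, 121.9, 221.5, 142.3], [332.6, 151.9, 325.6, 173.3]]
[233.4 172.2]
[321.5 198.8]
[302.  261.6]
[211.9 233.3]
[252.9 253.1]
[(223.84615384615384, 139.6153846153846), (327.6923076923077, 171.9230769230769), (218.07692307692307, 157.69230769230768), (235.3846153846154, 170.3846153846154), (323.0769230769231, 198.0769230769231), (302.6923076923077, 262.30769230769226), (212.30769230769232, 234.6153846153846), (255.76923076923077, 251.15384615384613)]
shift [ 0.154   0.1453 -0.161 ] turn [-4.000e-04 -1.700e-03  4.733e-01] pos [0.5364 0.1556 0.1387] q [ 0.23  0.43  1.87 -0.    0.84  1.6 ] t 15.175 F [-0.5  0.1 -0.7] w 0.45 0.0
shift [-0.0284  0.0519 -0.1613] turn [-4.000e-04 -1.700e-03  4.733e-01] pos [0.5364 0.1556 0.1387] q [ 0.23  0.43  1.87 -0.    0.84  1.6 ] t 15.175 F [-0.5  0.1 -0.7] w 0.45 0.0
```

Emit:
{"name": "step_arm", "arguments": {"commands": [[0, 0, -0.06, 0, 0, 0, 0.8], [0, 0, -0.12, 0, 0, 0, 1.0], [0, 0, -0.16, 0, 0, 0.1, 1.0], [0.04, 0.04, -0.16, 0, 0, 0.27, 1.0], [0.08, 0.08, -0.16, 0, 0, 0.44, 1.0], [0.12, 0.115, -0.16, 0, 0, 0.473, 1.0], [0.145, 0.1407, -0.16, 0, 0, 0.473, 1.0], [0.145, 0.1407, -0.16, 0, 0, 0.473, 1.0]]}}

```text
time_s: 16.18
position: [0.7071, 0.0449, 0.2952]
tool_rot: [0.991, -0.137, -0.001, 0.0]
contact_force: [-0.8, -0.6, -0.0]
width: -0.0
gripper_force: 0.0
```

```bash
python3 -c "
from h import *
c=cap('scene','s7.png');w=cap('wrist','w7.png')
A=c['img'][90:250,230:440];B=w['img']
W=np.zeros((600,800,3),np.uint8);W[:343,:450]=cv2.resize(A,(450,343),interpolation=2);B=cv2.resize(B,(400,250));W[350:600,:400]=B
t=cap('top')['img'][100:290,190:350];W[:416,450:800]=cv2.resize(t,(350,416),interpolation=2)
cv2.imwrite('pics/c7.png',W)
for th in (1.4,1.5,1.6):print(th,[proj(c,lidpt(th,.136,y)).round(1).tolist()+proj(c,lidpt(th,.136,y,0)).round(1).tolist() for y in (.098,-.098)])
goal(case(.165,0,.161),-105.6)
"
```

```text
1.4 [[409.1, 181.0, 411.1, 169.7], [314.4, 163.6, 320.2, 153.5]]
1.5 [[408.0, 186.7, 410.5, 173.4], [312.5, 169.0, 318.4, 156.8]]
1.6 [[406.8, 193.0, 409.7, 177.6], [310.6, 174.8, 316.6, 160.7]]
shift [ 0.0015 -0.      0.1356] turn [0.0004 0.002  0.0005] pos [0.7052 0.047  0.2966] q [0.02 0.5  1.33 0.   1.32 1.87] t 16.325 F [ 0.6  0.2 -0.2] w 0.0 0.0
```

Emit:
{"name": "step_arm", "arguments": {"commands": [[0, 0, 0.05, 0, 0, 0, 1.0], [0, 0, 0.1, 0, 0, 0, 1.0], [0, 0, 0.1356, 0, 0, 0, 1.0], [0, 0, 0.1356, 0, 0, 0, 1.0], [-0.02, 0, 0.1356, 0, 0, 0, 1.0], [-0.03, 0, 0.1356, 0, 0, 0, 1.0], [-0.04, 0, 0.1356, 0, 0, 0, 1.0], [-0.04, 0, 0.1356, 0, 0, 0, 1.0]]}}

```text
time_s: 17.32
position: [0.6675, 0.0577, 0.1628]
tool_rot: [0.991, -0.135, 0.0, -0.0]
contact_force: [-0.8, -0.2, -0.6]
width: -0.004
gripper_force: 0.0
```

Emit:
{"name": "step_arm", "arguments": {"commands": [[-0.008, 0, 0, 0, 0, 0, 1.0], [-0.016, 0, 0, 0, 0, 0, 1.0], [-0.024, 0, 0, 0, 0, 0, 1.0], [-0.032, 0, 0, 0, 0, 0, 1.0], [-0.032, 0, 0, 0, 0, 0, 1.0]]}}

```text
time_s: 17.95
position: [0.6361, 0.0662, 0.1619]
tool_rot: [0.991, -0.135, -0.0, 0.0]
contact_force: [0.4, -0.0, -0.1]
width: -0.001
gripper_force: 0.0
```

```bash
python3 -c "
from h import *
goal(case(.07,0,.17),-105.6)
"
```

```text
shift [-0.022  -0.0001 -0.008 ] turn [0.0002 0.0006 0.0007] pos [0.6361 0.0662 0.1619] q [0.06 0.5  1.66 0.   0.98 1.9 ] t 17.95 F [ 0.4 -0.  -0.1] w -0.001 0.0
```

```bash
python3 -c "
from h import *
c=cap('scene','s8.png');w=cap('wrist','w8.png')
A=c['img'][90:250,240:440]
W=np.zeros((600,800,3),np.uint8);W[:360,:450]=cv2.resize(A,(450,360),interpolation=2);W[360:600,:384]=cv2.resize(w['img'],(384,240),interpolation=3)
W[360:600,400:800]=cv2.resize(w['img'][200:400,150:483],(400,240),interpolation=2)
t=cap('top')['img'][110:280,190:350];W[:350,460:790]=cv2.resize(t,(330,350),interpolation=2)
cv2.imwrite('pics/c8.png',W)
for th in (1.2,1.3,1.4,1.5):print(th,[proj(c,lidpt(th,.136,y)).round(1).tolist()+proj(c,lidpt(th,.136,y,0)).round(1).tolist() for y in (.098,-.098)])
"
```

```text
1.2 [[410.9, 171.2, 412.1, 164.3], [318.2, 154.7, 323.4, 148.8]]
1.3 [[410.1, 175.8, 411.7, 166.7], [316.3, 158.9, 321.8, 150.8]]
1.4 [[409.1, 181.0, 411.1, 169.7], [314.4, 163.6, 320.2, 153.5]]
1.5 [[408.0, 186.7, 410.5, 173.4], [312.5, 169.0, 318.4, 156.8]]
```

View pics/c8.png

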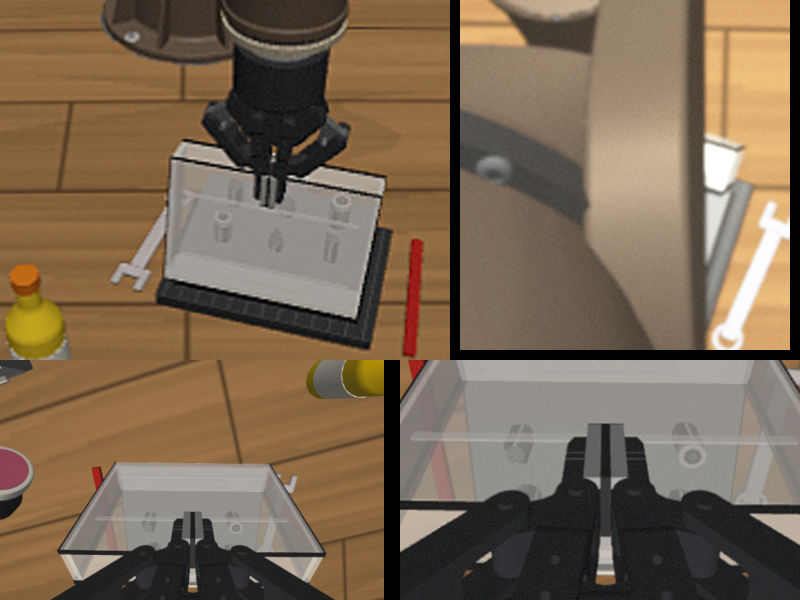

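```bash
cat > tr.py <<'E'
from h import *
def tr(th,s,d=.026):
    return np.array([.068-s*np.cos(th)+.044*np.sin(th)+.011, .068+s*np.sin(th)+.044*np.cos(th)-d])
if __name__=='__main__':
    p=status.get_state()['position']; x0=(p[:2]-C0)@[np.cos(ca),np.sin(ca)]; z0=p[2]; print(x0,z0, (p[:2]-C0)@[-np.sin(ca),np.cos(ca)])
    for th in np.arange(1.3,.05,-.08):
        s=.112+(1.3-th)/1.3*.02; q=tr(th,s); print(round(th,2),(q[0]-x0).round(4),(z0-q[1]).round(4))
E
python3 tr.py
```

```text
0.09267254926410581 0.16180775269064543 -8.738119181915527e-05
1.3 -0.0012 0.0001
1.22 -0.0113 -0.0016
1.14 -0.0215 -0.0026
1.06 -0.0318 -0.0026
0.98 -0.0423 -0.0018
0.9 -0.0527 -0.0001
0.82 -0.0629 0.0025
0.74 -0.0731 0.006
0.66 -0.083 0.0103
0.58 -0.0925 0.0156
0.5 -0.1017 0.0216
0.42 -0.1104 0.0284
0.34 -0.1185 0.0361
0.26 -0.1261 0.0444
0.18 -0.1329 0.0534
0.1 -0.1391 0.063
```

Emit:
{"name": "step_arm", "arguments": {"commands": [[-0.0113, 0, -0.001, 0, 0, 0, 1.0], [-0.0215, 0, -0.002, 0, 0, 0, 1.0], [-0.0318, 0, -0.0026, 0, 0, 0, 1.0], [-0.0423, 0, -0.0018, 0, 0, 0, 1.0], [-0.0527, 0, -0.0001, 0, 0, 0, 1.0], [-0.0527, 0, -0.0001, 0, 0, 0, 1.0]]}}

```text
time_s: 18.85
position: [0.585, 0.0804, 0.1619]
tool_rot: [0.991, -0.135, -0.0, 0.0]
contact_force: [0.2, -0.5, -0.3]
width: 0.002
gripper_force: 0.0
```

```bash
python3 -c "
from h import *
c=cap('scene','s9.png'); g=cv2.cvtColor(c['img'],6).astype(int)
# dark rim row per column near lid ends
for th in (.8,.9,1.0,1.1):print(th,[(proj(c,lidpt(th,.136,y)).round(1).tolist()) for y in (.06,-.06)])
for u in (330,388):
  print(u,g[135:185,u].tolist())
"
```

```text
0.8 [[395.4, 156.6], [341.6, 147.3]]
0.9 [[394.8, 158.4], [340.2, 148.9]]
1.0 [[394.1, 160.9], [338.8, 151.2]]
1.1 [[393.3, 164.0], [337.2, 154.1]]
330 [81, 99, 99, 102, 105, 104, 102, 102, 103, 104, 109, 78, 71, 159, 186, 166, 165, 168, 164, 165, 165, 165, 165, 165, 165, 167, 166, 165, 182, 178, 162, 162, 164, 163, 165, 165, 165, 167, 165, 162, 167, 166, 167, 167, 166, 166, 167, 166, 165, 168]
388 [88, 97, 73, 40, 28, 25, 31, 27, 26, 19, 66, 108, 112, 106, 104, 102, 108, 106, 110, 107, 107, 108, 103, 60, 188, 177, 166, 169, 168, 167, 169, 167, 166, 167, 168, 166, 168, 165, 166, 181, 177, 161, 183, 182, 183, 181, 159, 165, 147, 146]
```

Emit:
{"name": "step_arm", "arguments": {"commands": [[-0.0102, 0, 0.0026, 0, 0, 0, 1.0], [-0.0204, 0, 0.006, 0, 0, 0, 1.0], [-0.0303, 0, 0.0104, 0, 0, 0, 1.0], [-0.0398, 0, 0.0157, 0, 0, 0, 1.0], [-0.049, 0, 0.0217, 0, 0, 0, 1.0], [-0.0577, 0, 0.0285, 0, 0, 0, 1.0], [-0.0658, 0, 0.0362, 0, 0, 0, 1.0], [-0.0658, 0, 0.0362, 0, 0, 0, 1.0]]}}

```text
time_s: 19.9
position: [0.5216, 0.0979, 0.1251]
tool_rot: [0.991, -0.135, -0.001, 0.0]
contact_force: [0.0, 0.5, -0.6]
width: -0.002
gripper_force: 0.0
```

```bash
python3 -c "
from h import *
from tr import tr
c=cap('scene','s10.png'); g=cv2.cvtColor(c['img'],6).astype(int)
for th in (.2,.3,.4,.5,.6):print(th,[(proj(c,lidpt(th,.136,y)).round(1).tolist()) for y in (.08,-.08)],[(proj(c,lidpt(th,0,y)).round(1).tolist()) for y in (.08,-.08)])
for u in (330,400):
  print(u,[(r,int(g[r,u])) for r in range(120,225) if g[r,u]<85])
p=status.get_state()['position']; print('case x',(p[:2]-C0)@[np.cos(ca),np.sin(ca)],p[2],status.get_state()['contact_force'])
"
```

```text
0.2 [[404.6, 160.8], [338.9, 149.3]] [[394.7, 208.6], [324.3, 194.7]]
0.3 [[404.9, 158.9], [338.3, 147.3]] [[394.4, 210.3], [323.8, 196.3]]
0.4 [[405.0, 157.5], [337.5, 145.9]] [[394.0, 212.1], [323.3, 198.0]]
0.5 [[405.1, 156.8], [336.5, 144.9]] [[393.6, 214.0], [322.8, 199.9]]
0.6 [[405.1, 156.6], [335.4, 144.6]] [[393.2, 216.0], [322.4, 201.7]]
330 [(134, 74), (135, 77), (145, 63), (146, 66), (200, 81), (203, 73), (204, 46), (205, 24), (206, 32), (207, 81), (208, 52), (209, 37), (210, 43), (211, 44), (212, 42), (213, 39), (214, 59), (215, 72), (216, 72), (217, 37), (218, 8), (219, 49), (220, 41), (221, 45), (222, 42), (223, 41), (224, 48)]
400 [(125, 73), (126, 46), (127, 58), (128, 74), (130, 80), (131, 70), (134, 77), (157, 62), (220, 80), (221, 40), (222, 45), (223, 30), (224, 28)]
case x -0.026102358611894035 0.1255186517188599 [-0.33792455 -0.77166236  0.21437748]
```

Emit:
{"name": "step_arm", "arguments": {"commands": [[-0.004, 0, 0.0042, 0, 0, 0, 1.0], [-0.0076, 0, 0.0083, 0, 0, 0, 1.0], [-0.0112, 0, 0.0128, 0, 0, 0, 1.0], [-0.0144, 0, 0.0173, 0, 0, 0, 1.0], [-0.0176, 0, 0.0221, 0, 0, 0, 1.0], [-0.0206, 0, 0.0269, 0, 0, 0, 1.0], [-0.0206, 0, 0.0269, 0, 0, 0, 1.0]]}}

```text
time_s: 20.82
position: [0.5023, 0.1033, 0.0985]
tool_rot: [0.991, -0.135, -0.0, 0.0]
contact_force: [1.1, -0.1, 1.1]
width: -0.002
gripper_force: 0.0
```

```bash
python3 -c "
from h import *
from tr import tr
c=cap('scene','s11.png'); g=cv2.cvtColor(c['img'],6).astype(int)
for th in (0,.05,.1,.2,.3,.8):print(th,[(proj(c,lidpt(th,.136,y)).round(1).tolist()) for y in (.08,-.08)])
for u in (330,400):
  print(u,[(r,int(g[r,u])) for r in range(120,200) if g[r,u]<90])
s=status.get_state();p=s['position']; print('case x',(p[:2]-C0)@[np.cos(ca),np.sin(ca)],p,s['contact_force'])
x0=(p[:2]-C0)@[np.cos(ca),np.sin(ca)]
for th in (.08,.06,.04,.02,0): q=tr(th,.132); print(th,q[0]-x0,p[2]-q[1])
"
```

```text
0 [[403.7, 166.0], [339.8, 154.7]]
0.05 [[403.9, 164.5], [339.6, 153.2]]
0.1 [[404.1, 163.1], [339.4, 151.8]]
0.2 [[404.6, 160.8], [338.9, 149.3]]
0.3 [[404.9, 158.9], [338.3, 147.3]]
0.8 [[404.6, 158.2], [332.9, 145.8]]
330 [(134, 73), (135, 80), (154, 88), (155, 61)]
400 [(130, 75), (131, 40), (132, 57), (133, 74), (134, 69), (135, 86)]
case x -0.04655134710205978 [0.502613   0.10333776 0.09875136] [0.53359452 0.10231387 0.25791814]
0.08 -0.0025102315952423918 0.002343341670178259
0.06 -0.0035727078842916274 0.004915283738988641
0.04 -0.004583536272977411 0.0075079595457055726
0.02 -0.0055423124434218415 0.010120332054574938
0 -0.006448652897940228 0.012751356351424312
```

Emit:
{"name": "step_arm", "arguments": {"commands": [[-0.001, 0, 0.001, 0, 0, 0, 1.0], [-0.0018, 0, 0.002, 0, 0, 0, 1.0], [-0.0025, 0, 0.003, 0, 0, 0, 1.0], [-0.0025, 0, 0.003, 0, 0, 0, 1.0]]}}

```text
time_s: 21.38
position: [0.5004, 0.104, 0.0959]
tool_rot: [0.991, -0.136, -0.0, 0.0]
contact_force: [-0.5, -0.0, 0.0]
width: 0.001
gripper_force: 0.1
```

Emit:
{"name": "step_arm", "arguments": {"commands": [[-0.0004, 0, 0.001, 0, 0, 0, 1.0], [-0.0008, 0, 0.002, 0, 0, 0, 1.0], [-0.0008, 0, 0.002, 0, 0, 0, 1.0]]}}

```text
time_s: 21.75
position: [0.4996, 0.1042, 0.0938]
tool_rot: [0.991, -0.136, -0.0, 0.0]
contact_force: [-0.9, -0.4, 0.1]
width: -0.002
gripper_force: 0.1
```

Emit:
{"name": "step_arm", "arguments": {"commands": [[-0.0004, 0, 0.001, 0, 0, 0, 1.0], [-0.0008, 0, 0.002, 0, 0, 0, 1.0], [-0.0008, 0, 0.002, 0, 0, 0, 1.0]]}}

```text
time_s: 22.12
position: [0.4989, 0.1045, 0.0919]
tool_rot: [0.991, -0.136, -0.0, 0.0]
contact_force: [0.5, -0.0, -0.8]
width: 0.0
gripper_force: 0.1
```

Emit:
{"name": "step_arm", "arguments": {"commands": [[-0.0003, 0, 0.001, 0, 0, 0, 1.0], [-0.0006, 0, 0.002, 0, 0, 0, 1.0], [-0.0006, 0, 0.002, 0, 0, 0, 1.0]]}}

```text
time_s: 22.5
position: [0.4983, 0.1046, 0.0898]
tool_rot: [0.991, -0.136, -0.0, 0.0]
contact_force: [0.2, -0.5, 1.0]
width: 0.003
gripper_force: 0.1
```

Emit:
{"name": "step_arm", "arguments": {"commands": [[-0.0002, 0, 0.001, 0, 0, 0, 1.0], [-0.0004, 0, 0.002, 0, 0, 0, 1.0], [-0.0004, 0, 0.002, 0, 0, 0, 1.0]]}}

```text
time_s: 22.88
position: [0.4979, 0.1047, 0.0878]
tool_rot: [0.991, -0.136, -0.0, 0.0]
contact_force: [0.1, -0.5, 1.5]
width: 0.003
gripper_force: 0.1
```

Emit:
{"name": "step_arm", "arguments": {"commands": [[-0.0002, 0, 0.001, 0, 0, 0, 1.0], [-0.0003, 0, 0.002, 0, 0, 0, 1.0], [-0.0003, 0, 0.002, 0, 0, 0, 1.0]]}}

```text
time_s: 23.25
position: [0.4976, 0.1048, 0.0859]
tool_rot: [0.991, -0.136, -0.0, 0.0]
contact_force: [0.0, 0.1, -0.5]
width: -0.004
gripper_force: 0.1
```

Emit:
{"name": "step_arm", "arguments": {"commands": [[0, 0, 0.001, 0, 0, 0, 1.0], [0, 0, 0.0015, 0, 0, 0, 1.0], [0, 0, 0.0015, 0, 0, 0, 1.0]]}}

```text
time_s: 23.62
position: [0.4977, 0.1048, 0.0845]
tool_rot: [0.991, -0.136, -0.0, 0.0]
contact_force: [-0.4, -0.9, 3.1]
width: -0.001
gripper_force: 1.2
```

Emit:
{"name": "step_arm", "arguments": {"commands": [[0, 0, 0.001, 0, 0, 0, 1.0], [0, 0, 0.001, 0, 0, 0, 1.0]]}}

```text
time_s: 23.88
position: [0.4976, 0.1048, 0.0836]
tool_rot: [0.991, -0.136, -0.0, -0.0]
contact_force: [-2.8, 0.8, 8.0]
width: 0.0
gripper_force: 3.8
```

Emit:
{"name": "step_arm", "arguments": {"commands": [[0, 0, 0.0005, 0, 0, 0, 1.0], [0, 0, 0.0005, 0, 0, 0, 1.0]]}}

```text
time_s: 24.12
position: [0.4975, 0.1049, 0.0832]
tool_rot: [0.991, -0.136, -0.0, -0.0]
contact_force: [-3.9, 0.9, 9.3]
width: 0.002
gripper_force: 4.6
```

Emit:
{"name": "step_arm", "arguments": {"commands": [[-0.0001, 0, 0.0005, 0, 0, 0, 1.0], [-0.0001, 0, 0.0005, 0, 0, 0, 1.0]]}}

```text
time_s: 24.38
position: [0.4973, 0.1049, 0.0827]
tool_rot: [0.991, -0.136, -0.0, -0.0]
contact_force: [-4.1, 0.8, 11.2]
width: 0.002
gripper_force: 5.3
```

Emit:
{"name": "step_arm", "arguments": {"commands": [[-0.0001, 0, 0.0005, 0, 0, 0, 1.0], [-0.0001, 0, 0.0005, 0, 0, 0, 1.0]]}}

```text
time_s: 24.62
position: [0.4972, 0.1049, 0.0823]
tool_rot: [0.991, -0.136, -0.0, -0.0]
contact_force: [-4.2, 1.9, 12.5]
width: 0.003
gripper_force: 6.0
```

Emit:
{"name": "step_arm", "arguments": {"commands": [[-0.0004, 0, 0.0005, 0, 0, 0, 1.0], [-0.0004, 0, 0.0005, 0, 0, 0, 1.0]]}}

```text
time_s: 24.88
position: [0.4971, 0.105, 0.0819]
tool_rot: [0.991, -0.136, 0.0, -0.0]
contact_force: [-3.3, 0.5, 13.1]
width: -0.003
gripper_force: 6.4
```

Emit:
{"name": "step_arm", "arguments": {"commands": [[-0.0003, 0, 0.0005, 0, 0, 0, 1.0], [-0.0003, 0, 0.0005, 0, 0, 0, 1.0]]}}

```text
time_s: 25.12
position: [0.4968, 0.105, 0.0809]
tool_rot: [0.991, -0.136, 0.0, -0.0]
contact_force: [0.2, 1.0, 0.4]
width: 0.002
gripper_force: 0.0
```

Emit:
{"name": "step_arm", "arguments": {"commands": [[-0.0002, 0, 0.0005, 0, 0, 0, 1.0], [-0.0002, 0, 0.0005, 0, 0, 0, 1.0]]}}

```text
time_s: 25.38
position: [0.4966, 0.1051, 0.0803]
tool_rot: [0.991, -0.136, -0.0, 0.0]
contact_force: [-0.5, -0.6, -0.2]
width: 0.002
gripper_force: 0.1
```

Emit:
{"name": "step_arm", "arguments": {"commands": [[0, 0, -0.01, 0, 0, 0, 1.0], [0, 0, -0.04, 0, 0, 0, 1.0], [0, 0, -0.09, 0, 0, 0, 1.0], [-0.02, 0, -0.14, 0, 0, 0, 1.0], [-0.02, -0.06, -0.18, 0, 0, 0, 1.0], [-0.02, -0.12, -0.18, 0, 0, 0, 1.0], [-0.02, -0.17, -0.18, 0, 0, 0, 1.0], [-0.02, -0.17, -0.18, 0, 0, 0, 1.0]]}}

```text
time_s: 26.38
position: [0.5234, 0.2775, 0.2609]
tool_rot: [0.991, -0.134, 0.0, -0.001]
contact_force: [-0.6, 0.0, -0.7]
width: 0.001
gripper_force: 0.0
```

```bash
python3 -c "
from h import *
s=status.get_state();print(s['position'],s['contact_force'],s['time_s'])
for n in ('scene','top'):
  c=cap(n,n+'12.png'); g=cv2.cvtColor(c['img'],6).astype(int)
  for y in (.06,-.06,-.08):
    uv=proj(c,lidpt(0,.136,y)); u=int(round(uv[0])); v=int(round(uv[1]))
    print(n,y,uv.round(1),'th.05',proj(c,lidpt(.05,.136,y)).round(1),'rim0',proj(c,lidpt(0,.136,y,0)).round(1),'wrim.05',proj(c,lidpt(.05,.136,y,0)).round(1),list(zip(range(v-12,v+20),g[v-12:v+20,u].tolist())))
"
```

```text
[0.52344476 0.27754249 0.2608973 ] [-0.61542586  0.03901305 -0.69121168] 26.375
scene 0.06 [395.5 164.5] th.05 [395.7 163. ] rim0 [393.3 177.7] wrim.05 [393.6 175.8] [(153, 107), (154, 105), (155, 107), (156, 106), (157, 107), (158, 107), (159, 107), (160, 109), (161, 109), (162, 113), (163, 110), (164, 82), (165, 111), (166, 181), (167, 170), (168, 161), (169, 161), (170, 163), (171, 162), (172, 163), (173, 164), (174, 174), (175, 159), (176, 157), (177, 170), (178, 187), (179, 187), (180, 187), (181, 173), (182, 164), (183, 157), (184, 156)]
scene -0.06 [347.6 156. ] th.05 [347.5 154.5] rim0 [346.9 169.2] wrim.05 [347.  167.3] [(144, 106), (145, 108), (146, 107), (147, 102), (148, 107), (149, 103), (150, 104), (151, 105), (152, 108), (153, 108), (154, 108), (155, 107), (156, 63), (157, 168), (158, 185), (159, 163), (160, 162), (161, 162), (162, 162), (163, 163), (164, 162), (165, 182), (166, 160), (167, 162), (168, 156), (169, 156), (170, 164), (171, 169), (172, 168), (173, 165), (174, 167), (175, 167)]
scene -0.08 [339.8 154.7] th.05 [339.6 153.2] rim0 [339.4 167.8] wrim.05 [339.4
[... 1093 characters left out ...]
2), (257, 146), (258, 108), (259, 112), (260, 113), (261, 109), (262, 104), (263, 106), (264, 104), (265, 116), (266, 126), (267, 133), (268, 130), (269, 132), (270, 136), (271, 137), (272, 135), (273, 133), (274, 134), (275, 135)]
top -0.08 [292.1 258.6] th.05 [292.2 257.4] rim0 [293.6 259. ] wrim.05 [293.4 258.8] [(247, 248), (248, 248), (249, 248), (250, 247), (251, 248), (252, 248), (253, 247), (254, 247), (255, 247), (256, 249), (257, 250), (258, 250), (259, 235), (260, 168), (261, 105), (262, 104), (263, 107), (264, 108), (265, 102), (266, 104), (267, 98), (268, 107), (269, 116), (270, 124), (271, 126), (272, 126), (273, 122), (274, 125), (275, 122), (276, 121), (277, 122), (278, 119)]
```

```bash
python3 -c "
from h import *
print(manip.job_done())"
```

```text
the job is handed in; nothing more can be done
None
```

The flush-trim bit is fully home in the empty socket. The lid is shut past its catch, which gave way at about 13 N, well under the 30 N limit. The camera check shows the lid at about 0 rad, and I handed the job in after 26 s of robot time. I did not recheck the positions of the other two bits, wrench, glue bottle and pencil at the end, but no move touched them.

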